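Move the disc carrier to the empty rail

TASK

The food-processor disc carrier hangs on one of two short counter rails, and a pepper mill stands in front of the open end of the other, empty rail. First stand the mill upright on the round marble coaster; then slide the carrier off its rail, lifting its closed eye over the end stop, and thread it over the end stop of the empty rail so that it hangs freely on the bar behind the stop. Do not set the carrier down or drop it on the way, do not topple the mill, and leave the bowl, lid, whisk and scoop where they are.

Things in the scene. Friction and masses are not known exactly. Their poses are not given: they have to be found in the camera images.
- rail_a: Fixed steel rail stand where the carrier hangs at the start; left or right. Origin on the counter under its upright post (20 mm square, 190 mm tall). A level round bar, 12 mm in diameter, runs from the post along the stand's own -x (roughly towards the robot), axis 190 mm up, to an end stop 150 mm from the origin. Foot plate 12 mm thick, 100 mm wide, x -110 to +40 mm.
- rail_b: The empty rail stand, the destination: same shape, sizes and axes as rail_a.
- rail_a_stop (a point): Free end of rail_a, on the bar's axis at the end stop, 190 mm up; axes as the stand. The upright stop, 8 mm along the bar and 12 mm wide, rises 18 mm above the bar's top (to 214 mm over the counter) and not below the bar. Nothing of the stand is higher.
- rail_b_stop (a point): Free end of rail_b, same shape and sizes as rail_a_stop.
- carrier_grip (a point): Centre of the carrier's grip block, the part to hold: black plastic, 24 x 24 mm, 40 mm tall, sides along the carrier's x and y, 42 mm above carrier_eye. Carrier z is up; as it hangs its x lies about along the bar, towards the post. 0.4 kg, varying by a third; 226 mm tall, 76 mm long (x), 104 mm wide (y).
- carrier_eye (a point): Point on the bar's axis when the carrier hangs. It lies in a closed window-like eye, 16 mm thick (x), round the bar: 44 mm wide (y), flat floor 54 mm below this point, roof an inverted V (25 degree slopes, apex 6.6 mm above) that centres on the bar. It clears the end stop when lifted 20 to 48 mm from hanging height (34 is mid-way).
- carrier_discs (a point): Centre of the carrier's two steel discs, 112 mm below carrier_eye: 104 mm in diameter, facing along carrier x, 32 mm before and behind this point, on a spindle 76 mm long. Their lowest edge is 164 mm below carrier_eye.
- mill_center (a point): Centre, 100 mm above the foot, of the dark wooden pepper mill: round, upright, 200 mm tall, 0.3 kg, varying by a third. Foot 54 mm in diameter, waist 36 mm; the straight head, to grip, is 48 mm in diameter, 135 to 190 mm above the foot (middle 62 mm above this point). It stands 55 to 70 mm in front of rail_b's free end.
- coaster: Fixed round marble coaster 120 mm in diameter, 12 mm thick, between the stands. Origin at the centre of its underside, on the counter.
- bowl: Bystander: glass bowl 150 mm across, 75 mm tall; origin under its centre.
- lid: Bystander: black plastic lid 170 mm across, 41 mm tall with its knob; origin under its centre.
- whisk: Bystander: flat steel whisk 240 mm long, 72 mm wide, 16 mm thick, lying along its x; origin at its middle, underside.
- scoop: Bystander: teal silicone scoop 190 mm long lying along its x, under 40 mm tall; origin near its middle, underside.

How it is judged:
On the way, in this order (a step that is already met when the one before it is completed fails the run):
1. the mill stands upright and released on the coaster while the carrier still hangs on its first rail (horizontal distance between mill_center and coaster below 0.035 m and angle between mill_center's own z axis and vertical below 0.1 rad and height (world z) of mill_center between 0.106 and 0.118 m and contact force between mill and the fingers below 0.1 N and x of carrier_eye in the frame of rail_a between -0.145 and -0.03 m and y of carrier_eye in the frame of rail_a between -0.012 and 0.012 m and z of carrier_eye in the frame of rail_a between 0.183 and 0.198 m), for 0.2 s.
2. the carrier's eye is past the end stop and off its first rail, held up (x of carrier_eye in the frame of rail_a below -0.165 m and height (world z) of carrier_eye above 0.18 m), for 0.05 s.
At the end, for the whole second after the job is handed in: Carrier at rest, released, on rail_b's bar between stop and post (eye within 12 mm sideways, 7 mm in height of the bar's axis; upright within 0.15 rad; clear of the mill). Mill released on the coaster, upright within 0.1 rad, its axis within 35 mm of the coaster's centre (horizontal distance between mill_center and coaster below 0.035 m and angle between mill_center's own z axis and vertical below 0.1 rad and height (world z) of mill_center between 0.106 and 0.118 m and contact force between each of mill, carrier and the fingers below 0.1 N and x of carrier_eye in the frame of rail_b between -0.145 and -0.03 m and y of carrier_eye in the frame of rail_b between -0.012 and 0.012 m and z of carrier_eye in the frame of rail_b between 0.183 and 0.198 m and angle between carrier_eye's own z axis and vertical below 0.15 rad and linear speed of carrier below 0.03 m/s and contact force between carrier and mill below 0.1 N and contact force between carrier and rail_b above 1 N); the robot touches nothing.
It fails at once if the carrier was dropped or set down (eye under 130 mm above the counter) (height (world z) of carrier_eye below 0.13 m).
It fails at once if the mill was toppled (angle between mill_center's own z axis and vertical above 0.6 rad).
It fails at once if the bowl, lid, whisk or scoop was moved by more than 30 mm (distance of any of bowl, lid, whisk, scoop from where it was at the start of the episode above 0.03 m).
It also fails if it takes over 67 s, if anything falls off the work surface, if the arm or the gripper's body presses on something with over 40 N, if the wrist force passes 120 N, or if a joint passes its speed limit or range.

ROBOT

A 6-joint arm with a two-finger parallel gripper is mounted at the origin on the work surface. World frame = base frame: x ahead of the robot, y to its left, z up, the work surface at z = 0. Lengths are in m, angles in rad, forces in N, time in s.
With the tool pointing down it reaches from about 0.275 to 0.75 m from the base axis. Payload 10.2 kg.
Tool frame: the origin (TCP) lies midway between the tips of the shut fingers; the grasp point (between the pads) lies 19 mm behind it (env.hold_point_z is the distance from the TCP to the grasp point, in m); x points along the fingers, z is the direction in which the jaws open and shut, and the axes are right-handed (so a half turn about x gives the same grasp; the last joint's range is limited). The gripper opens to 85 mm and grips with 20 to 120 N. Pads are 22 mm wide; open, the fingers measure 114 mm over their backs; the gripper's body (76 mm by 85 mm) begins 54 mm behind the grasp point. The pads swing forward as they close: fully open they stand 13 mm farther back than shut.
Start: joints at [1.05, 0.313, 1.498, -0, 1.331, -0.223], TCP at [0.154, 0.502, 0.205] pointing down, gripper open.
Joint ranges: [-2.94, 2.94], [-0.97, 2.17], [0.19, 2.56], [-1.23, 4.37], [0.02, 3.11], [-2.88, 2.88]. Speed limits (rad/s): [2.39, 2.39, 3.01, 3.14, 3.14, 3.14].

INTERFACE

Orientations are given as a unit quaternion [x, y, z, w].
In Python, from bench import env, kinematics, monitor, eyes, job gives the robot as it stands. The module is installed in compiled form; this text tells all that it offers. Calls block until the motion is done:
- env.reach(position, orientation): joint-space move of the TCP to a pose.
- env.movel(position, velocity=0.15, frame=None, guard=None): straight line of the TCP; frame=None keeps the orientation; velocity is the mean speed in m/s. With guard (N) it stops when the force on the tool has changed by that much, and returns True; else False.
- env.set_joints(angles): joint-space move.
- env.release() and env.close_gripper(effort=None): open the fingers fully, or close them until they stop; effort is the grip in N (None keeps the last).
- env.hold(seconds).
- kinematics.ik(position, orientation): joint angles nearest the present ones, or None.
- monitor.sense(): the state.
- eyes.grab_frame(name): name is "side" or "top" or "wrist"; returns a dict with "frame" (384x512x3 uint8, red, green, blue), "mtx" (3x3 intrinsics, pixels), "view" (4x4, takes a point from world to camera coordinates). Camera axes: x right, y down, z forward; pixel columns grow to the right and rows downward; lengths in m; the calibration is good to about 2 mm. A picture is of the moment at which its call begins. There is no depth.
A pose or a line that the arm cannot do raises env.MotionError and nothing moves.
- job.hand_in(): hands the job in, once; it reports no verdict.
The state is a dict: "clock": time; "joints": joint angles; "qvel": joint speeds; "joint_efforts": joint torques, N m; "position": TCP position; "ee_rot": TCP orientation; "contact_force": force on the tool from outside, world axes, zero at the start; "ft_torque": the same for the moment, N m; "finger_gap": opening from 0.0 (shut) to 1.0 (fully open).
Only numpy, scipy, OpenCV 4.12 (cv2) and the standard library are available. Lean on these libraries where they do the work, as an engineer would, in place of code of your own. Each camera call takes 0.05 s, during which the arm holds its last target.

## Working session

There is one attempt and no reset: what is moved stays moved. The work goes in short steps, each a Python script; the robot and the scene stay as the last script left them, time stands still between calls to the robot, and variables do not carry over. Pictures are saved under pics/ and viewed, and the job is handed in when it is done.

```bash
mkdir -p pics; python3 - <<'E'
from bench import env, kinematics, monitor, eyes, job
import cv2,numpy as np
for n in("side","top","wrist"):
    f=eyes.grab_frame(n); cv2.imwrite(f"pics/{n}0.png",cv2.resize(f["frame"][:,:,::-1],(800,600),interpolation=cv2.INTER_CUBIC)); cv2.imwrite(f"pics/raw_{n}0.png",f["frame"][:,:,::-1])
    np.savez(f"{n}0.npz",mtx=f["mtx"],view=f["view"]); print(n,f["mtx"].round(1).tolist(),f["view"].round(3).tolist())
print(monitor.sense())
E
```

```text
side [[477.2, 0.0, 257.9], [0.0, 477.2, 199.1], [0.0, 0.0, 1.0]] [[-0.94, -0.342, 0.018, 0.492], [-0.2, 0.505, -0.84, 0.245], [0.278, -0.793, -0.542, 1.55], [0.0, 0.0, 0.0, 1.0]]
top [[373.8, 0.0, 260.1], [0.0, 373.8, 196.8], [0.0, 0.0, 1.0]] [[0.016, -1.0, 0.014, -0.026], [-0.981, -0.018, -0.194, 0.52], [0.195, -0.011, -0.981, 1.061], [0.0, 0.0, 0.0, 1.0]]
wrist [[278.7, 0.0, 255.5], [0.0, 278.7, 191.4], [0.0, 0.0, 1.0]] [[0.293, 0.956, -0.002, -0.524], [0.915, -0.28, 0.292, -0.038], [0.279, -0.087, -0.956, 0.381], [0.0, 0.0, 0.0, 1.0]]
{'clock': 0.15, 'joints': array([ 1.04960937e+00,  3.13328256e-01,  1.49828015e+00,  4.92528060e-06,
        1.33101417e+00, -2.23393198e-01]), 'qvel': array([ 0.0007663 , -0.00169937, -0.00338536,  0.00256483, -0.00051223,
        0.00155648]), 'joint_efforts': array([ 1.39116248e-03, -4.12363708e+01, -2.59795332e+01, -2.53035196e-04,
        3.25455003e-03,  5.76316808e-06]), 'position': array([0.15393006, 0.50168505, 0.20415647]), 'ee_rot': array([-0.42043825,  0.56897567,  0.42014898,  0.56830731]), 'contact_force': array([0.13611726, 0.77805069, 0.41628103]), 'ft_torque': array([-0.02321555, -0.04145168, -0.02668588]), 'finger_gap': 1.0024691951374916}
```

View pics/side0.png

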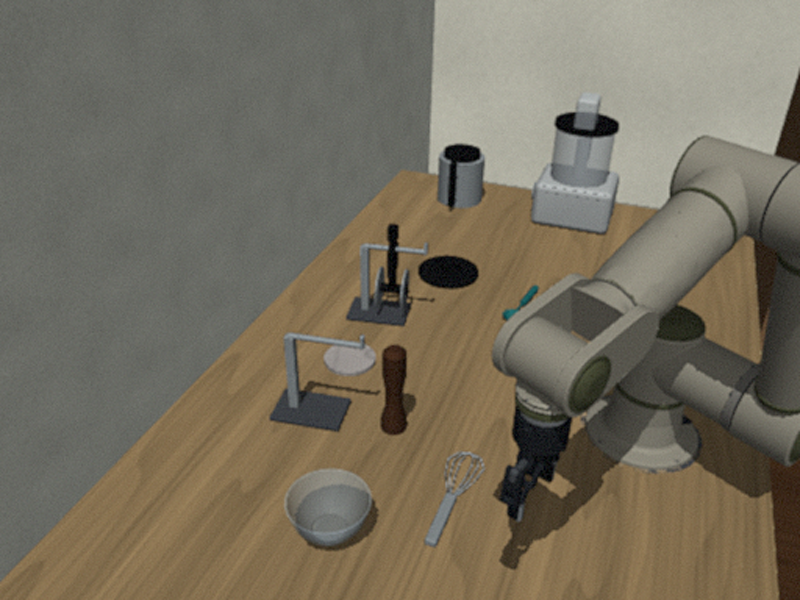

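View pics/top0.png

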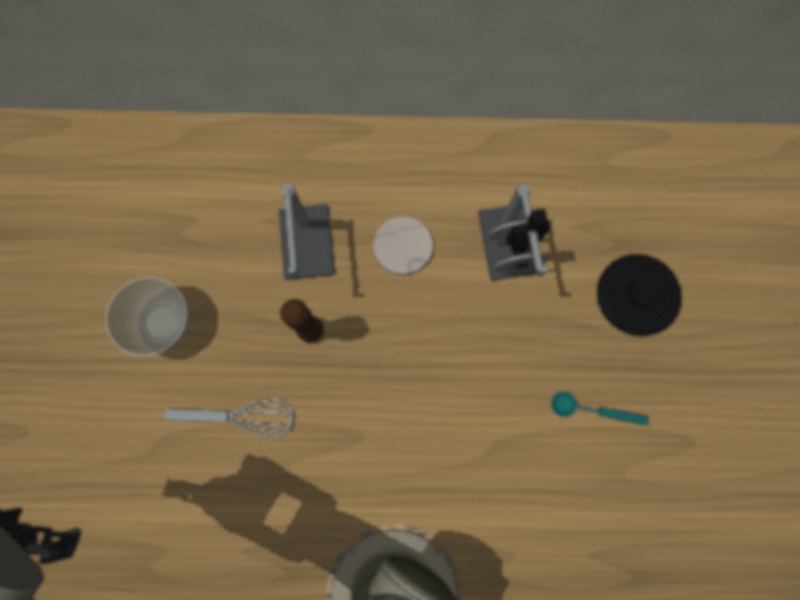

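View pics/wrist0.png

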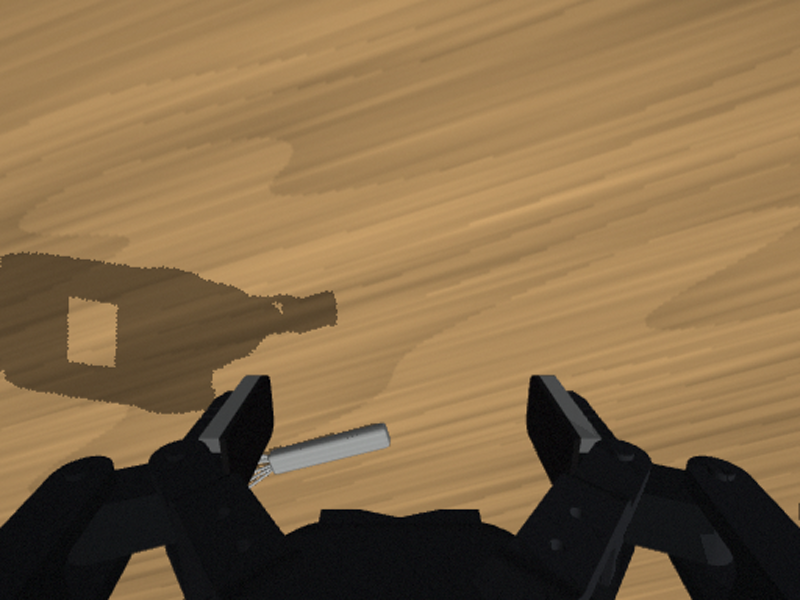

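The side view shows the empty rail at the near left (stop ~362,341 px of 800x600), with the mill at ~394,390 and the carrier on the far rail at ~393,265. In the top view, rail_b is at ~(290,230), the coaster at (403,245) and rail_a at ~(530,230). The wrist view shows only the counter and the whisk handle. Next I'll take enlarged crops.

```bash
cat > crop.py <<'E'
import cv2,sys
def crop(src,dst,x0,y0,w,h):
    s=min(800/w,600/h); im=cv2.imread(src)[y0:y0+h,x0:x0+w]
    im=cv2.resize(im,None,fx=s,fy=s,interpolation=cv2.INTER_CUBIC)
    step=10
    for x in range((x0//step+1)*step,x0+w,step):
        X=int((x+.5-x0)*s); cv2.line(im,(X,0),(X,6),(0,255,255),1); cv2.putText(im,str(x),(X-10,18),0,.35,(0,255,255),1)
    for y in range((y0//step+1)*step,y0+h,step):
        Y=int((y+.5-y0)*s); cv2.line(im,(0,Y),(6,Y),(0,255,255),1); cv2.putText(im,str(y),(8,Y+4),0,.35,(0,255,255),1)
    cv2.imwrite(dst,im)
if __name__=="__main__": crop(sys.argv[1],sys.argv[2],*map(int,sys.argv[3:]))
E
python3 crop.py pics/raw_top0.png pics/t0a.png 170 110 110 82
python3 crop.py pics/raw_top0.png pics/t0b.png 280 110 110 82
python3 crop.py pics/raw_side0.png pics/s0a.png 165 205 110 82
python3 crop.py pics/raw_side0.png pics/s0b.png 205 135 110 82
```

```text
(no output)
```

View pics/t0a.png

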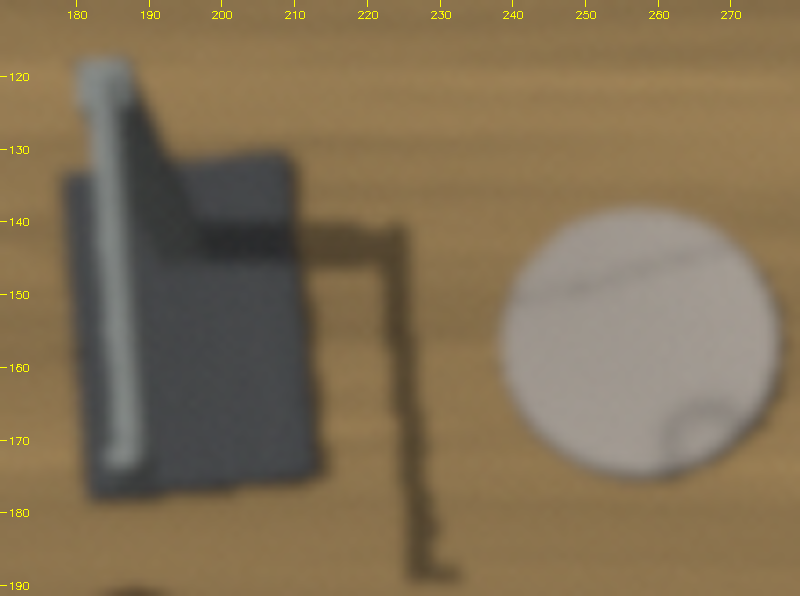

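View pics/t0b.png

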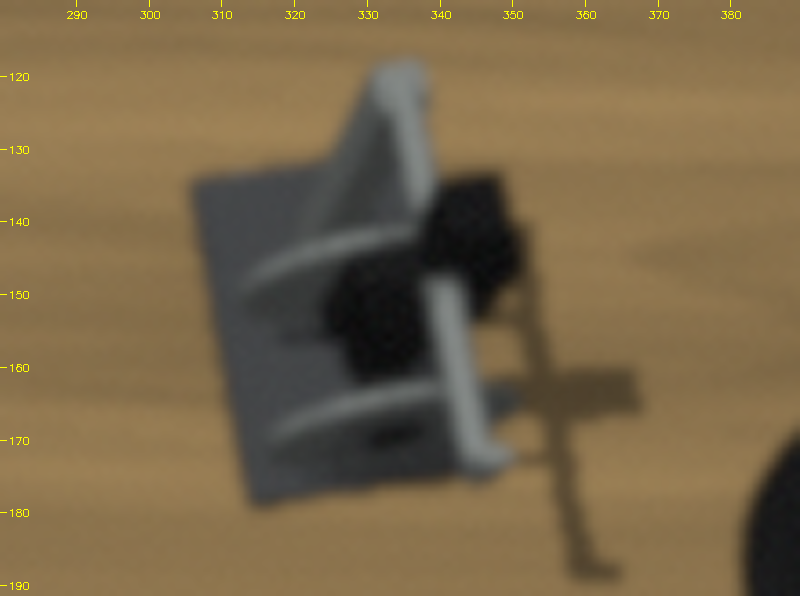

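View pics/s0a.png

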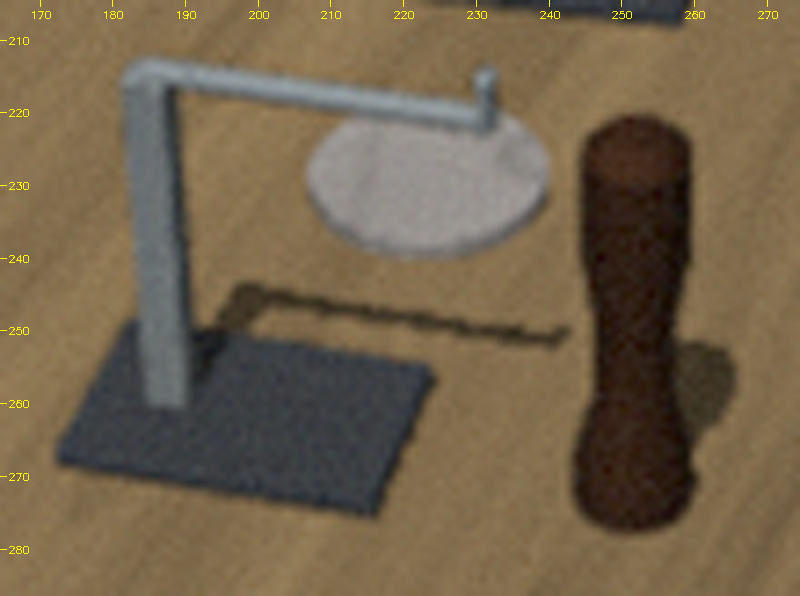

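View pics/s0b.png

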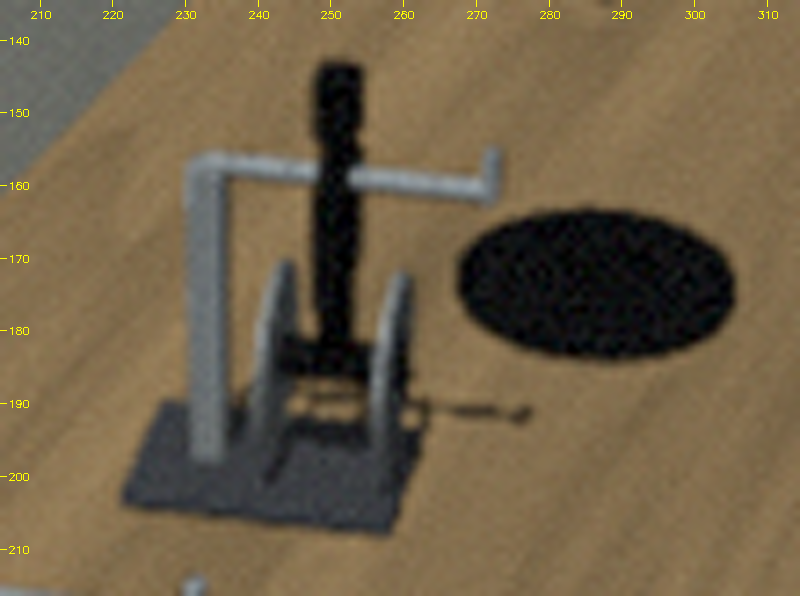

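Foot-plate corners, stops, coaster and carrier are readable in these crops. I need the mill's top view too, then I'll fit everything.

```bash

python3 crop.py pics/raw_top0.png pics/t0c.png 165 175 80 60
cat > fit.py <<'E'
import numpy as np
from scipy.optimize import least_squares
cams={n:(lambda d:(d["mtx"],d["view"]))(np.load(f"{n}0.npz")) for n in("side","top")}
def proj(cam,P):
    K,V=cams[cam] if isinstance(cam,str) else cam
    p=V[:3,:3]@np.asarray(P)+V[:3,3]; q=K@p; return q[:2]/q[2]
def fit_stand(obs,x0):
    def r(s,raw=False):
        c,n=np.cos(s[2]),np.sin(s[2]); out=[]
        for cam,l,px in obs:
            W=[s[0]+c*l[0]-n*l[1],s[1]+n*l[0]+c*l[1],l[2]]
            out.append(proj(cam,W)-px)
        return np.array(out) if raw else np.ravel(out)
    S=least_squares(r,x0,loss="soft_l1"); return S.x,r(S.x,True)
def tri(obs):
    S=least_squares(lambda X:np.ravel([proj(c,X)-p for c,p in obs]),[.5,0,.1]); return S.x,S.fun
def planez(cam,px,z):
    S=least_squares(lambda X:proj(cam,[X[0],X[1],z])-px,[.5,0]); return S.x
E
python3 - <<'E'
from fit import *
B=[("top",(.04,.05,.012),(178.5,133.5)),("top",(.04,-.05,.012),(209.5,130.5)),("top",(-.11,.05,.006),(181.7,178)),("top",(-.11,-.05,.006),(213.5,175.5)),
("side",(.04,-.05,.012),(182.5,249.5)),("side",(.04,.05,.012),(172.7,266.5)),("side",(-.11,.05,.012),(216,273.8)),("side",(-.11,-.05,.012),(224.3,255.2)),
("side",(-.15,0,.214),(231.4,214.7)),("side",(-.15,0,.19),(231.4,221)),("top",(-.15,0,.2),(186.7,172.5)),("top",(0,0,.196),(184,120))]
A=[("top",(.04,.05,.012),(306,134.5)),("top",(-.11,.05,.006),(314.3,178.5)),
("side",(.04,-.05,.012),(228,189.8)),("side",(.04,.05,.012),(221.5,203)),("side",(-.11,.05,.012),(258,206.3)),("side",(-.11,-.05,.012),(262.5,193)),
("side",(-.15,0,.214),(272.2,155)),("side",(-.15,0,.19),(272.2,160.5)),("top",(-.15,0,.2),(345,172.5)),("top",(0,0,.196),(334,120))]
for o in(B,A):
    s,r=fit_stand(o,[.65,.1,0]); print(s.round(4),"\n",r.round(1).tolist())
    print("stop",s[:2]-.15*np.array([np.cos(s[2]),np.sin(s[2])]))
print("coaster",planez("top",(257.5,156.5),.011),planez("side",(223.5,229),.012))
print(tri([("top",(345,138.5)),("side",(251.3,143.8))]))
E
```

```text
[0.6979 0.1936 0.1142] 
 [[-0.7, -0.9], [-0.3, -0.7], [-0.9, 0.6], [-0.6, 0.2], [0.4, -3.3], [-1.0, -1.6], [-0.1, -1.1], [0.6, -1.9], [0.1, -0.9], [0.2, -0.7], [-0.1, 1.2], [-0.6, 0.1]]
stop [0.54892446 0.17648581]
[ 0.7054 -0.2123  0.1619] 
 [[-1.3, -0.8], [-1.8, 0.8], [-1.3, -1.5], [-0.9, -1.7], [0.2, -0.5], [0.3, -0.6], [0.0, -0.4], [-0.2, -0.2], [0.3, 1.0], [0.4, 0.5]]
stop [ 0.55740026 -0.23646303]
coaster [ 0.65811306 -0.00703202] [0.65363604 0.00693269]
(array([ 0.63619316, -0.22642618,  0.24821551]), array([-0.03191861, -0.18462708,  0.26008903,  0.09543908]))
```

View pics/t0c.png

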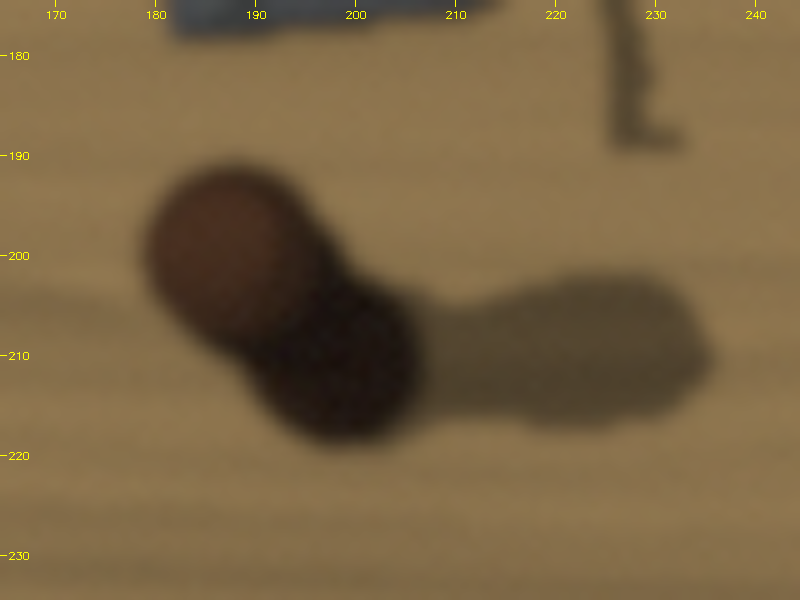

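The mill's head-top circle centre is at ~(187.7,199.8) and its foot circle centre at ~(198,209.7) in the top picture.

```bash
python3 - <<'E'
from fit import *
print("mill head",planez("top",(187.7,199.8),.2),"foot",planez("top",(198,209.5),.004))
print("tri head",tri([("top",(187.7,199.8)),("side",(252,225))]))
print("mill side head",planez("side",(252,225.5),.2), "foot",planez("side",(251.5,270.5),0))
print("coaster in side",proj("side",(.658,-.007,.012)))
print("mill in side",proj("side",(.48,.17,.2)),proj("side",(.48,.17,.0)))
from bench import kinematics
from scipy.spatial.transform import Rotation as R
import numpy as np
def q(yaw): # x down, z horizontal at yaw
    z=np.array([np.cos(yaw),np.sin(yaw),0]);x=np.array([0,0,-1.]);y=np.cross(z,x)
    return R.from_matrix(np.c_[x,y,z]).as_quat()
from bench import monitor
s=monitor.sense();print(R.from_quat(s["ee_rot"]).as_matrix().round(3))
for p in([.45,0,.35],[.48,.17,.35],[.4,.1,.4],[.55,.17,.35],[.63,-.22,.25],[.66,0,.2],[.6,-.2,.35],[.45,0,.45]):
  for y in(0,np.pi/2,-np.pi/2,np.pi): 
    k=kinematics.ik(p,q(y)); print(p,round(y,2),None if k is None else k.round(2))
E
```

```text
mill head [0.4800595  0.16987681] foot [0.48684968 0.1729876 ]
tri head (array([0.483101  , 0.17247738, 0.18661096]), array([-0.03517069, -0.20728306,  0.23603853,  0.06818177]))
mill side head [0.47665521 0.19210291] foot [0.48536864 0.16709047]
coaster in side [223.92605965 226.61057536]
mill in side [253.53802254 221.24360376] [252.73231093 271.45814914]
[[-0.001 -0.956  0.293]
 [-0.001  0.293  0.956]
 [-1.     0.    -0.001]]
[0.45, 0, 0.35] 0 [-0.26  0.08  1.41 -0.    1.65 -0.26]
[0.45, 0, 0.35] 1.57 [-0.26  0.08  1.41 -0.    1.65 -1.83]
[0.45, 0, 0.35] -1.57 [-0.26  0.08  1.41 -0.    1.65  1.31]
[0.45, 0, 0.35] 3.14 [-0.26  0.08  1.41 -0.    1.65  2.88]
[0.48, 0.17, 0.35] 0 [ 0.11  0.22  1.25 -0.    1.67  0.11]
[0.48, 0.17, 0.35] 1.57 [ 0.11  0.22  1.25 -0.    1.67 -1.46]
[0.48, 0.17, 0.35] -1.57 [ 0.11  0.22  1.25 -0.    1.67  1.68]
[0.48, 0.17, 0.35] 3.14 None
[0.4, 0.1, 0.4] 0 [-0.04 -0.    1.37 -0.    1.77 -0.04]
[0.4, 0.1, 0.4] 1.57 [-0.04 -0.    1.37 -0.    1.77 -1.61]
[0.4, 0.1, 0.4] -1.57 [-0.04 -0.    1.37 -0.    1.77  1.53]
[0.4, 0.1, 0.4] 3.14 None
[0.55, 0.17, 0.35] 
[... 416 characters left out ...]
63  0.9  -0.    1.61  2.63]
[0.66, 0, 0.2] 0 [-0.18  0.63  1.03 -0.    1.48 -0.18]
[0.66, 0, 0.2] 1.57 [-0.18  0.63  1.03 -0.    1.48 -1.75]
[0.66, 0, 0.2] -1.57 [-0.18  0.63  1.03 -0.    1.48  1.39]
[0.66, 0, 0.2] 3.14 None
[0.6, -0.2, 0.35] 0 [-0.51  0.54  0.8  -0.    1.81 -0.51]
[0.6, -0.2, 0.35] 1.57 [-0.51  0.54  0.8  -0.    1.81 -2.08]
[0.6, -0.2, 0.35] -1.57 [-0.51  0.54  0.8  -0.    1.81  1.06]
[0.6, -0.2, 0.35] 3.14 [-0.51  0.54  0.8  -0.    1.81  2.63]
[0.45, 0, 0.45] 0 [-0.26  0.11  1.13 -0.    1.91 -0.26]
[0.45, 0, 0.45] 1.57 [-0.26  0.11  1.13 -0.    1.91 -1.83]
[0.45, 0, 0.45] -1.57 [-0.26  0.11  1.13 -0.    1.91  1.31]
[0.45, 0, 0.45] 3.14 [-0.26  0.11  1.13 -0.    1.91  2.88]
```

```bash
cat > rob.py <<'E'
from bench import env,kinematics,monitor,eyes,job
import numpy as np,cv2
from scipy.spatial.transform import Rotation as R
def q(yaw): # x down, jaws (z) horizontal at heading yaw
    z=np.array([np.cos(yaw),np.sin(yaw),0]);x=np.array([0,0,-1.]);y=np.cross(z,x)
    return R.from_matrix(np.c_[x,y,z]).as_quat()
def shot(n,tag):
    f=eyes.grab_frame(n); cv2.imwrite(f"pics/raw_{n}{tag}.png",f["frame"][:,:,::-1]); np.savez(f"{n}{tag}.npz",mtx=f["mtx"],view=f["view"])
    return f
def st():
    s=monitor.sense(); print("t",round(s["clock"],2),"pos",s["position"].round(4),"F",s["contact_force"].round(2),"gap",round(s["finger_gap"],3)); return s
E
python3 - <<'E'
from rob import *
env.reach([.47,0,.40],q(np.pi/2)); st(); shot("wrist",1); shot("top",1); 
f=cv2.imread("pics/raw_wrist1.png"); cv2.imwrite("pics/w1.png",cv2.resize(f,(800,600),interpolation=cv2.INTER_CUBIC))
E
```

```text
t 2.38 pos [0.47   0.0006 0.3998] F [-1.01 -0.66 -0.34] gap 1.002
```

View pics/w1.png

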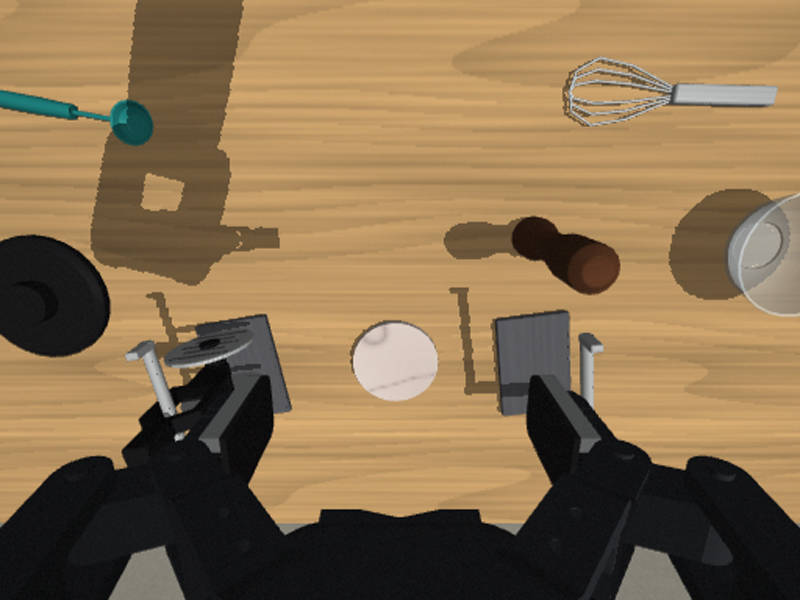

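The wrist picture shows the coaster at (395,361), the mill head at ~(593,268) and foot at ~(537,240), rail_b's stop at ~(592,345) and rail_a's stop at ~(142,350) (800x600). I'll enlarge it.

```bash
python3 crop.py pics/raw_wrist1.png pics/w1a.png 305 130 100 75;python3 crop.py pics/raw_wrist1.png pics/w1c.png 305 190 100 75; python3 crop.py pics/raw_wrist1.png pics/w1b.png 75 195 110 82
python3 - <<'E'
import cv2,numpy as np
f=cv2.imread("pics/raw_wrist1.png"); c=f[195:265,215:290].astype(int)
m=((c[:,:,0]>140)).astype('uint8')
n,l,s,ce=cv2.connectedComponentsWithStats(m); print(s,ce+[215,195])
E
```

```text
[[   0    0   75   70 3118]
 [  11   12   54   50 2132]] [[251.50320718 228.20718409]
 [252.72654784 231.39071295]]
```

View pics/w1a.png

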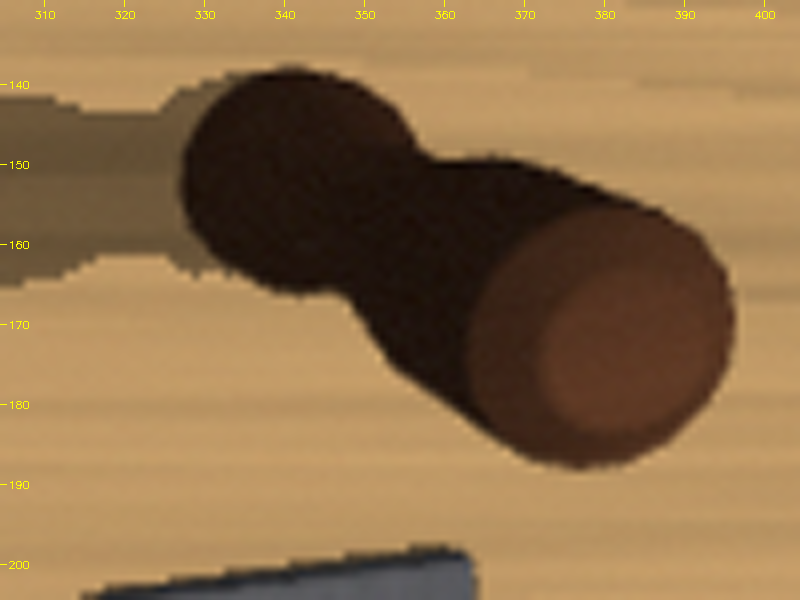

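View pics/w1c.png

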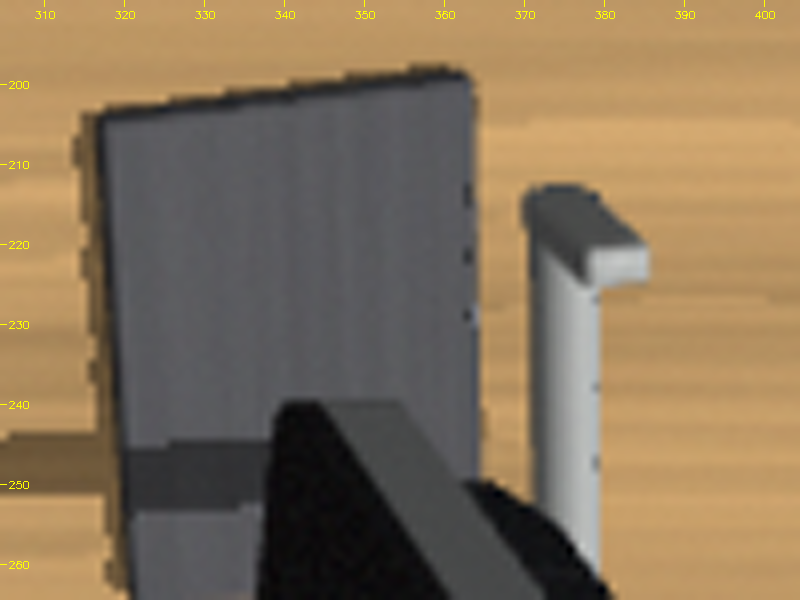

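View pics/w1b.png

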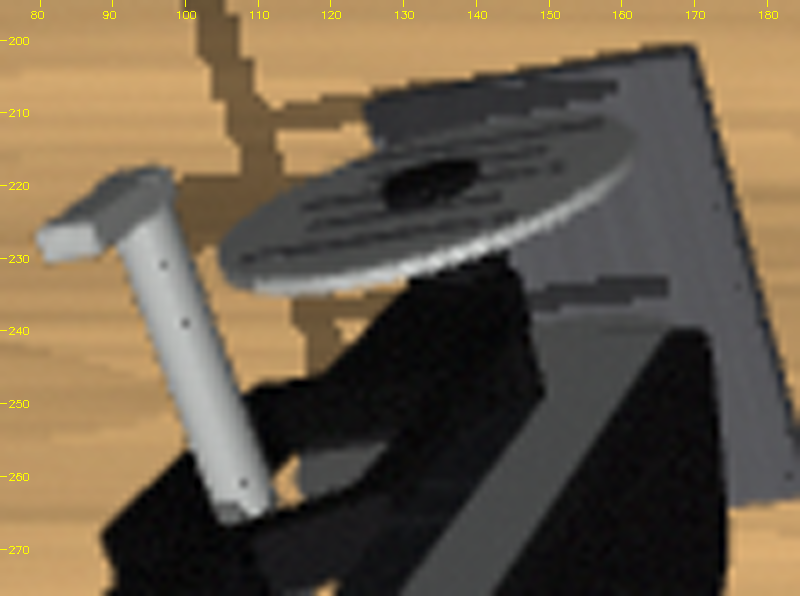

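The wrist crops are sharp. They give the rail_b stop top centre at (381.8,222.5), the rail_a stop top at (85,228.2), the mill head outline centre at (379.5,171.5), and the plate front corners. I'll refit using these.

```bash
python3 - <<'E'
from fit import *
d=np.load("wrist1.npz"); W=(d["mtx"],d["view"])
B=[("top",(.04,.05,.012),(178.5,133.5)),("top",(.04,-.05,.012),(209.5,130.5)),("top",(-.11,.05,.006),(181.7,178)),("top",(-.11,-.05,.006),(213.5,175.5)),
("top",(0,0,.196),(184,120))]+[(W,(-.15,0,.214),(381.8,222.5)),(W,(-.11,-.05,.012),(318,204.5)),(W,(-.11,.05,.012),(363,199.5))]*2
A=[("top",(.04,.05,.012),(306,134.5)),("top",(-.11,.05,.006),(314.3,178.5)),
("top",(0,0,.196),(334,120))]+[(W,(-.15,0,.214),(85,228.2)),(W,(-.11,-.05,.012),(126,208.5)),(W,(-.11,.05,.012),(170,201.5))]*2
for o in(B,A):
    s,r=fit_stand(o,[.65,.1,0]); print(s.round(4),"\n",r.round(1).tolist())
    print("stop",s[:2]-.15*np.array([np.cos(s[2]),np.sin(s[2])]))
print("stops by wrist",planez(W,(381.8,222.5),.214),planez(W,(85,228.2),.214))
print("coaster",planez(W,(252.73,231.39),.011),"head",planez(W,(379.5,171.5),.19),"foot",planez(W,(341.5,152),.01))
E
```

```text
[0.6977 0.192  0.115 ] 
 [[-0.2, -0.9], [0.2, -0.6], [-0.3, 0.7], [-0.1, 0.2], [0.0, 0.2], [0.0, 0.1], [-1.5, -0.1], [0.9, -0.1], [0.0, 0.1], [-1.5, -0.1], [0.9, -0.1]]
stop [0.54873567 0.17474725]
[ 0.7053 -0.2122  0.1652] 
 [[-1.4, -0.7], [-1.7, 0.9], [0.4, 0.6], [0.2, -0.2], [-1.5, 0.4], [0.0, 0.2], [0.2, -0.2], [-1.5, 0.4], [0.0, 0.2]]
stop [ 0.557308   -0.23682543]
stops by wrist [0.54852881 0.17471028] [ 0.557667   -0.23723465]
coaster [ 0.65747551 -0.00595861] head [0.48188138 0.17300096] foot [0.48290083 0.1730993 ]
```

Wrist and top estimates agree to 1–3 mm. The mill is at (0.482,0.173), 66 mm in front of the stop, as the task says it should be. Now I'll grasp the mill.

```bash
python3 - <<'E'
from rob import *
print(env.hold_point_z)
Q=q(np.pi/2)
env.reach([.4823,.173,.27],Q); st()
env.movel([.4823,.173,.146],velocity=.12); st()
env.close_gripper(40); st()
env.movel([.4823,.173,.196],velocity=.1); st()
f=shot("side",2); shot("wrist",2)
E
python3 crop.py pics/raw_side2.png pics/s2.png 165 165 160 120
```

```text
0.0187
t 3.36 pos [0.4829 0.1723 0.271 ] F [ 0.43  0.45 -0.16] gap 1.001
t 4.54 pos [0.4827 0.173  0.1467] F [-0.79  0.21  0.09] gap 0.999
t 5.0 pos [0.4827 0.1731 0.1467] F [-0.56 -0.15  5.43] gap 0.54
t 5.65 pos [0.4819 0.1729 0.1952] F [ 0.3   0.1  -2.48] gap 0.543
```

View pics/s2.png

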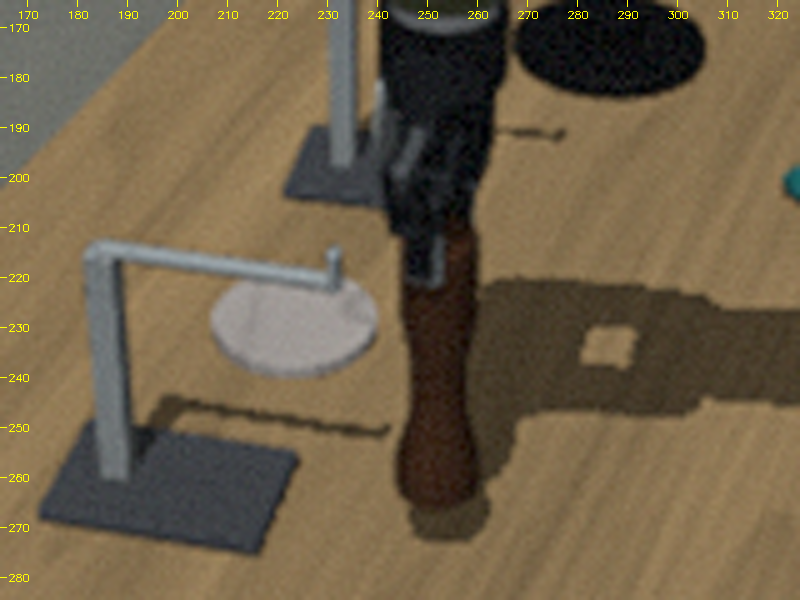

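The mill is gripped (gap 46 mm) and hangs upright, its foot at (252,263) above its shadow. On to the coaster.

```bash
python3 - <<'E'
from rob import *
c=[.6575,-.006]
env.movel([.50,.10,.20],velocity=.2)
env.movel([*c,.20],velocity=.2); st()
env.movel([*c,.166],velocity=.1); st()
print(env.movel([*c,.155],velocity=.02,guard=5)); st()
env.release(); st()
env.movel([*c,.27],velocity=.15); st()
shot("top",3)
env.reach([.47,-.03,.40],q(np.pi/2)); st(); shot("wrist",3); shot("side",3)
f=cv2.imread("pics/raw_wrist3.png"); cv2.imwrite("pics/w3.png",cv2.resize(f,(800,600),interpolation=cv2.INTER_CUBIC))
E
python3 crop.py pics/raw_side3.png pics/s3.png 165 135 160 120
```

```text
t 7.38 pos [ 0.6571 -0.0053  0.2   ] F [ 0.26  0.04 -1.78] gap 0.54
t 7.87 pos [ 0.6575 -0.0058  0.1665] F [ 0.25 -0.1  -2.01] gap 0.541
True
t 8.3 pos [ 0.6578 -0.006   0.1587] F [0.16 0.82 4.63] gap 0.541
t 8.78 pos [ 0.6572 -0.0059  0.1574] F [-1.03  0.62 -0.19] gap 1.004
t 9.68 pos [ 0.6572 -0.006   0.2688] F [-0.    0.34  0.11] gap 1.004
t 10.64 pos [ 0.4705 -0.0301  0.3989] F [0.03 0.59 0.19] gap 0.999
```

View pics/s3.png

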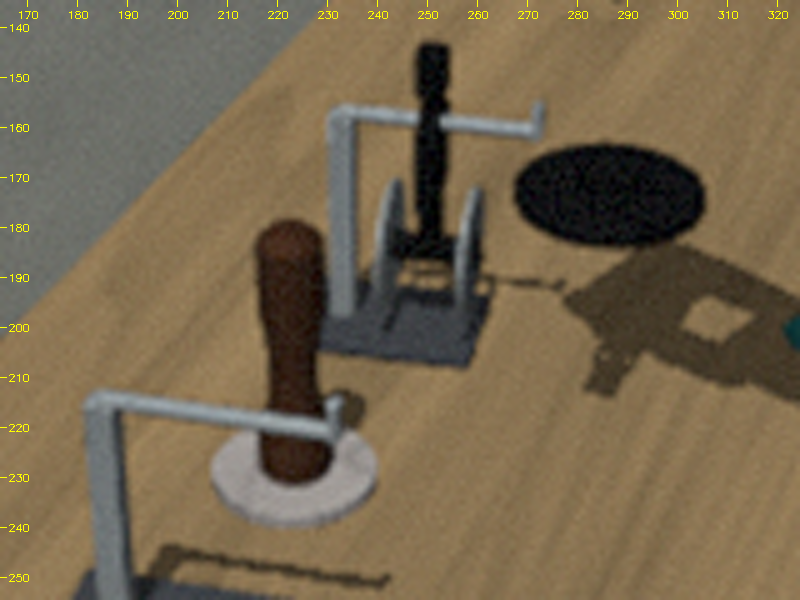

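View pics/w3.png

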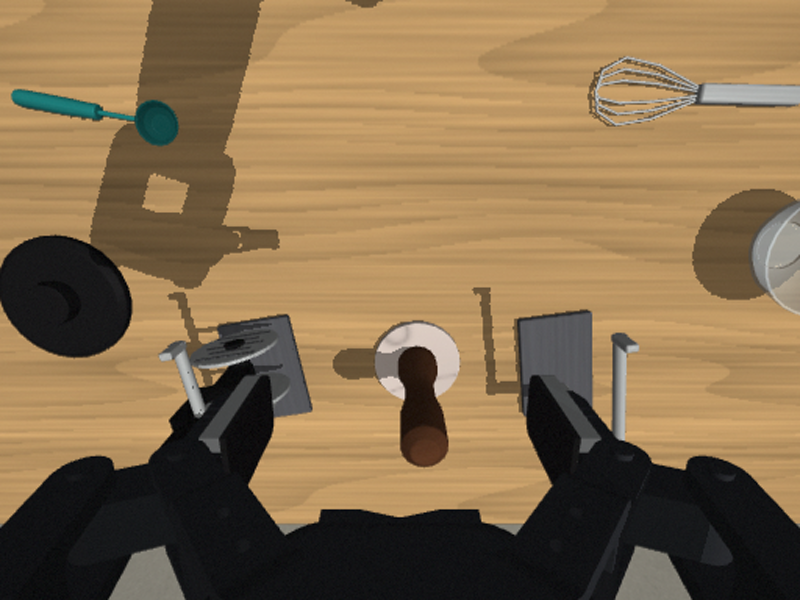

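The mill stands centred on the coaster (foot at (417,365), coaster at (417,362) in the wrist view). Next I'll look at the carrier grip from above.

```bash
python3 - <<'E'
from rob import *
env.reach([.59,-.232,.37],q(np.pi/2+.165)); st(); shot("wrist",4)
f=cv2.imread("pics/raw_wrist4.png"); cv2.imwrite("pics/w4.png",cv2.resize(f,(800,600),interpolation=cv2.INTER_CUBIC))
E
```

```text
t 11.68 pos [ 0.5901 -0.231   0.3706] F [-0.17  0.23  0.88] gap 1.004
```

View pics/w4.png

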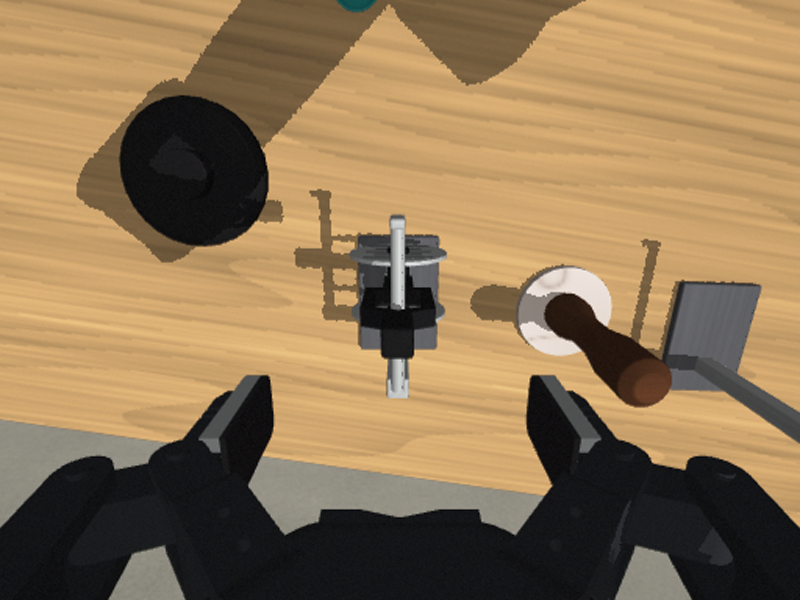

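```bash
python3 crop.py pics/raw_wrist4.png pics/w4a.png 190 130 140 105 ; python3 crop.py pics/raw_wrist4.png pics/w4b.png 230 185 56 42
```

```text
(no output)
```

View pics/w4a.png

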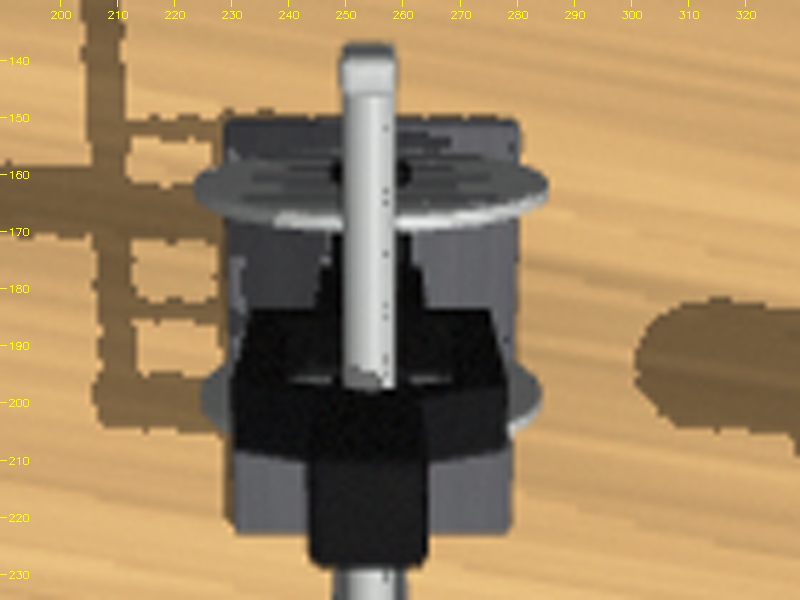

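View pics/w4b.png

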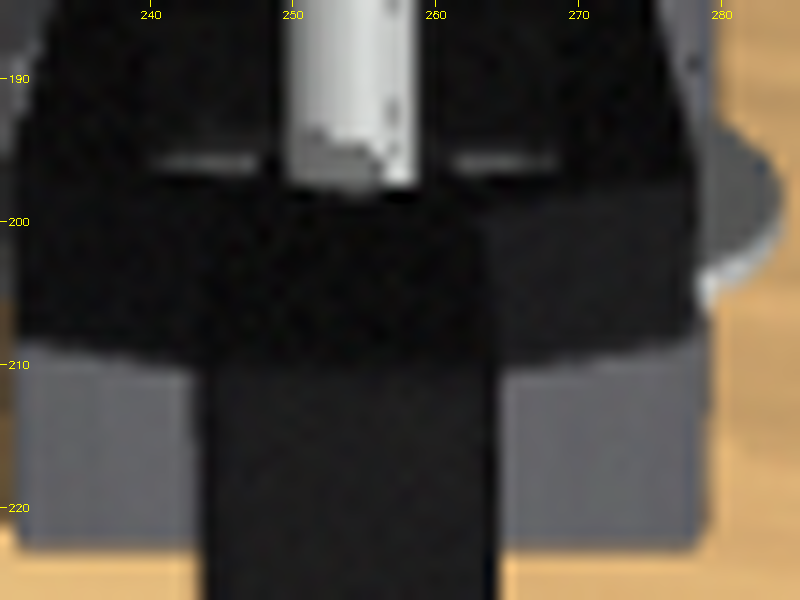

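The grip's top face spans columns 243.7–264.3 and rows 210–228.8, square with the image, so the carrier is aligned with the rail_a heading.

```bash
python3 - <<'E'
from fit import *
d=np.load("wrist4.npz"); W=(d["mtx"],d["view"])
g=planez(W,(254,219.4),.252); print("grip",g)
for p in((243.7,210),(264.3,210),(243.7,228.8),(264.3,228.8)): print(planez(W,p,.252))
print("stop a",planez(W,(253.7,142.6),.214))
A=np.array([.7053,-.2122]);c,s=np.cos(.1652),np.sin(.1652); R=np.array([[c,s],[-s,c]])
print("grip in rail a",R@(g-A), "stop in a",R@(planez(W,(253.7,142.6),.214)-A))
print(tri([("top",(345,138.5)),("side",(251.3,143.8))])[0])
E
```

```text
grip [ 0.63588897 -0.22548157]
[ 0.62670813 -0.23855281]
[ 0.62293564 -0.21608285]
[ 0.64912219 -0.23508337]
[ 0.64526686 -0.21212978]
stop a [ 0.55658511 -0.23922787]
grip in rail a [-0.07065018 -0.00168613] stop in a [-0.15113493 -0.0022038 ]
[ 0.63619316 -0.22642618  0.24821551]
```

```bash
python3 - <<'E'
from rob import *
Q=q(np.pi/2+.165); g=[.636,-.2255]
env.reach([*g,.33],Q)
env.movel([*g,.219],velocity=.1); st()
env.close_gripper(60); st(); 
env.movel([*g,.254],velocity=.08); st()
shot("side",5);shot("top",5)
E
python3 crop.py pics/raw_side5.png pics/s5.png 205 135 110 82
python3 crop.py pics/raw_top5.png pics/t5.png 280 110 110 82
```

```text
t 13.35 pos [ 0.6362 -0.2256  0.2198] F [0.97 1.33 0.62] gap 0.999
t 13.95 pos [ 0.6361 -0.2255  0.2194] F [-0.55  0.46  3.34] gap 0.25
t 14.54 pos [ 0.6358 -0.2254  0.2532] F [-0.2  -0.27 -3.59] gap 0.255
```

View pics/s5.png

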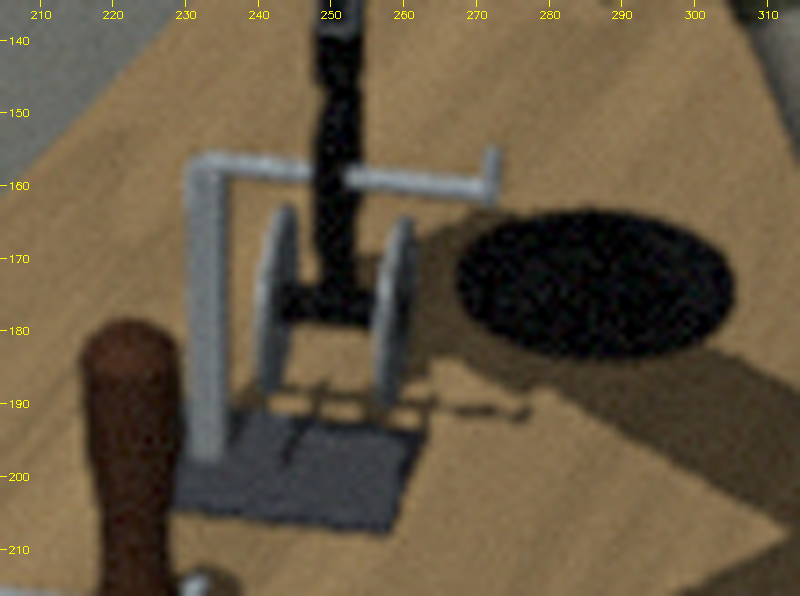

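The carrier lifted with the hand: the disc tops moved from row 171 to 163, it stays level, and the force reads 3.6 N. Now I'll slide it off and cross over.

```bash
python3 - <<'E'
from rob import *
Q=q(np.pi/2+.165); g=np.array([.636,-.2255]); da=np.array([np.cos(.167),np.sin(.167)])
z=.254
hit=env.movel([*(g-.15*da),z],velocity=.12,guard=8); s=st(); print(hit)
if not hit:
    B=np.array([.6977,.192]); yb=.115; db=np.array([np.cos(yb),np.sin(yb)])
    p=B-.225*db
    env.movel([*p,z],velocity=.2,frame=q(np.pi/2+yb)) if False else env.reach([*p,z],q(np.pi/2+yb)); st()
    shot("side",6);shot("top",6);shot("wrist",6)
    f=cv2.imread("pics/raw_wrist6.png"); cv2.imwrite("pics/w6.png",cv2.resize(f,(800,600),interpolation=cv2.INTER_CUBIC))
E
python3 crop.py pics/raw_side6.png pics/s6.png 165 165 160 120
python3 crop.py pics/raw_top6.png pics/t6.png 160 100 140 105
```

```text
t 16.04 pos [ 0.4885 -0.2503  0.2539] F [ 1.07  0.82 -3.63] gap 0.256
False
t 17.58 pos [0.4746 0.1654 0.254 ] F [ 0.74 -0.48 -4.19] gap 0.255
```

View pics/s6.png

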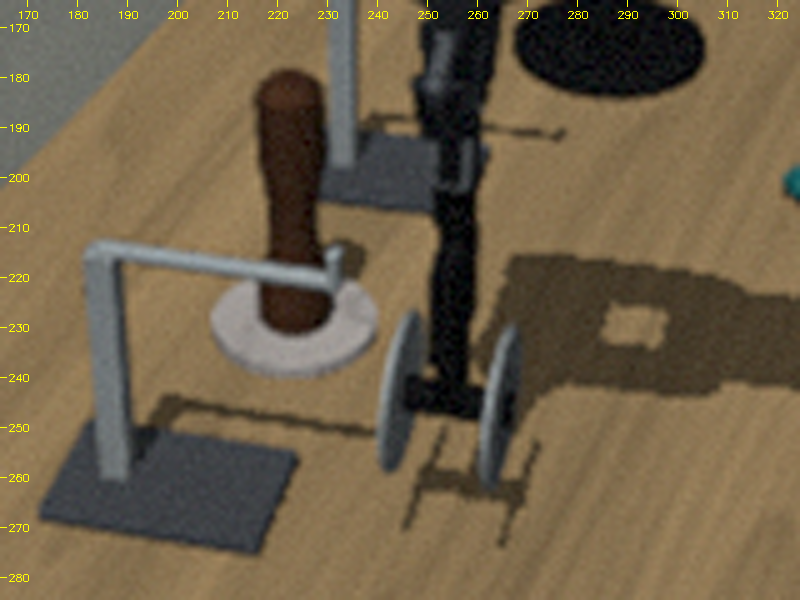

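View pics/w6.png

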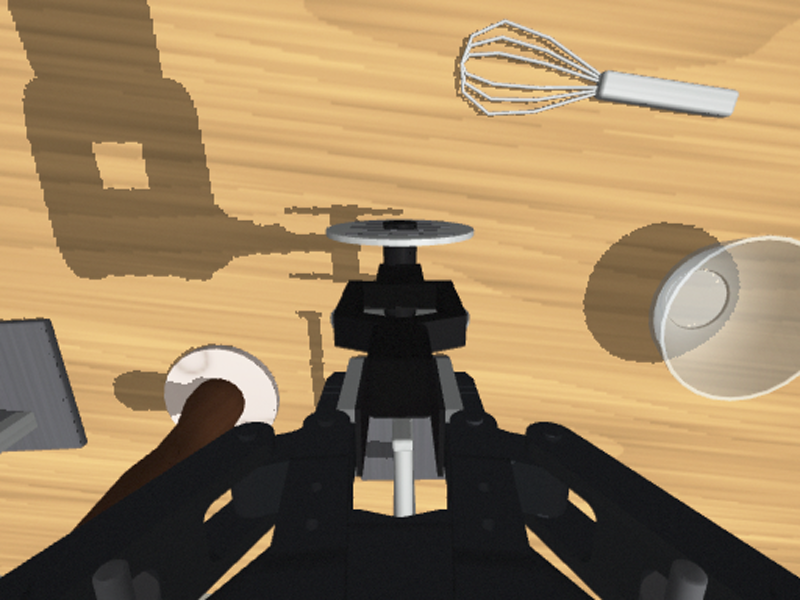

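View pics/t6.png

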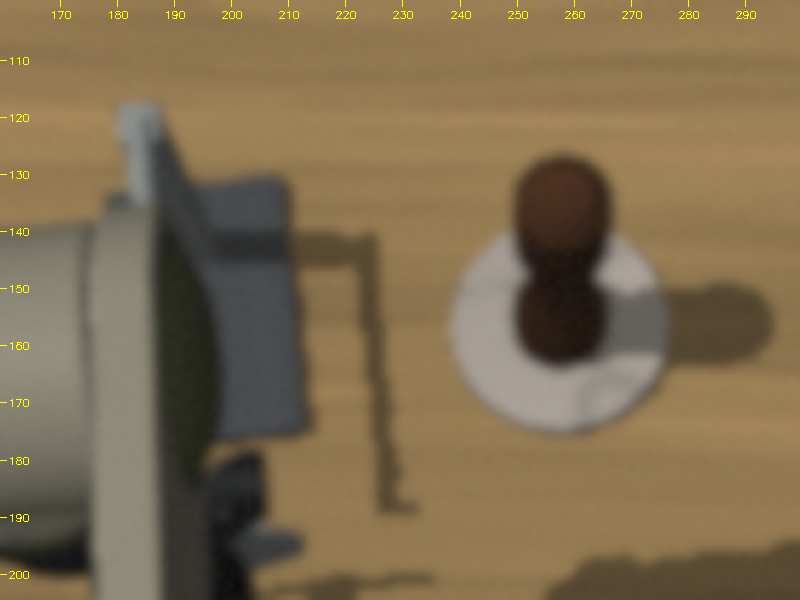

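In the wrist view the rail_b bar (column ~402) lines up with the grip (~400) and the carrier hangs level. Threading it now.

```bash
python3 - <<'E'
from rob import *
B=np.array([.6977,.192]); yb=.115; db=np.array([np.cos(yb),np.sin(yb)])
p=B-.085*db; Q=q(np.pi/2+yb)
hit=env.movel([*p,.254],velocity=.1,guard=8); st(); print(hit)
if not hit:
    shot("side",7)
    env.movel([*p,.225],velocity=.08,guard=8); st()
    print(env.movel([*p,.216],velocity=.02,guard=4)); st(); shot("side",8)
E
python3 crop.py pics/raw_side7.png pics/s7.png 165 175 120 90
python3 crop.py pics/raw_side8.png pics/s8.png 165 175 120 90
```

```text
t 19.28 pos [0.613  0.1823 0.2542] F [-0.37  0.15 -3.7 ] gap 0.254
False
t 19.84 pos [0.6133 0.1822 0.2253] F [ 0.42  0.1  -3.1 ] gap 0.253
True
t 20.2 pos [0.6136 0.1822 0.22  ] F [ 0.27 -0.44  4.66] gap 0.257
```

View pics/s7.png

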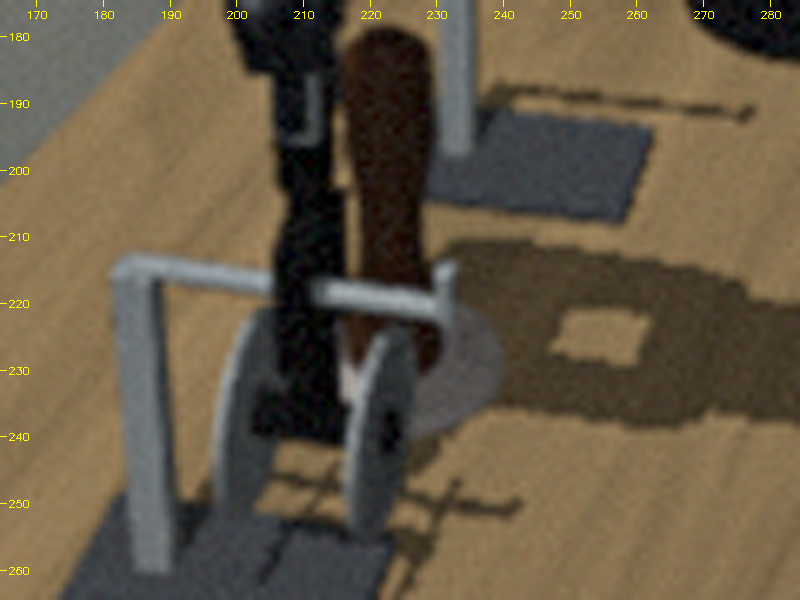

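View pics/s8.png

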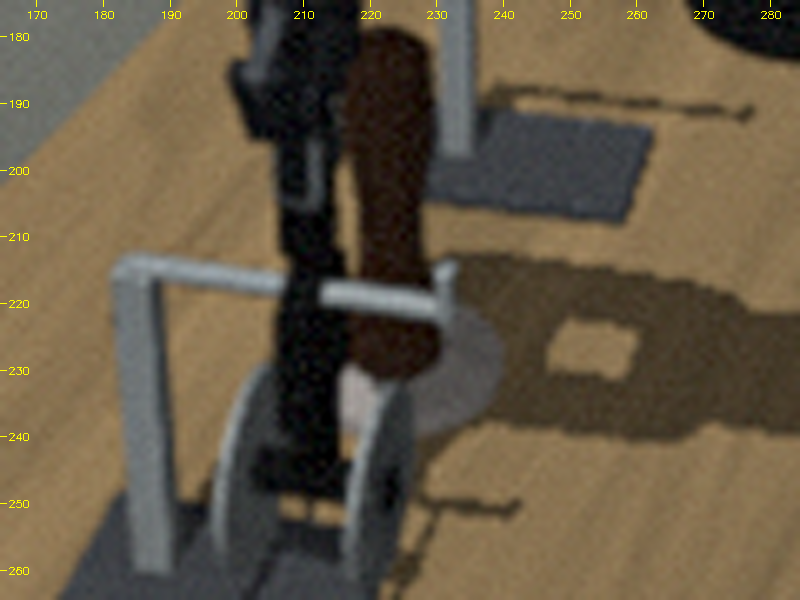

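The eye is round the bar behind the stop, and the guard tripped at the expected hanging height (TCP 0.220). Releasing and retreating.

```bash
python3 - <<'E'
from rob import *
env.release(); st()
p=monitor.sense()["position"]
env.movel([p[0],p[1],.33],velocity=.1); st()
env.reach([.53,.16,.40],q(np.pi/2+.115)); env.hold(1.0); st(); shot("wrist",9); shot("side",9)
f=cv2.imread("pics/raw_wrist9.png"); cv2.imwrite("pics/w9.png",cv2.resize(f,(800,600),interpolation=cv2.INTER_CUBIC))
E
python3 crop.py pics/raw_side9.png pics/s9.png 165 175 120 90
```

```text
t 20.89 pos [0.613  0.1822 0.2183] F [-0.21  1.06 -0.03] gap 0.994
t 22.16 pos [0.6128 0.1822 0.3293] F [-0.21  0.01  0.12] gap 1.0
t 23.68 pos [0.53 0.16 0.4 ] F [-0.12  0.3   0.06] gap 0.999
```

View pics/s9.png

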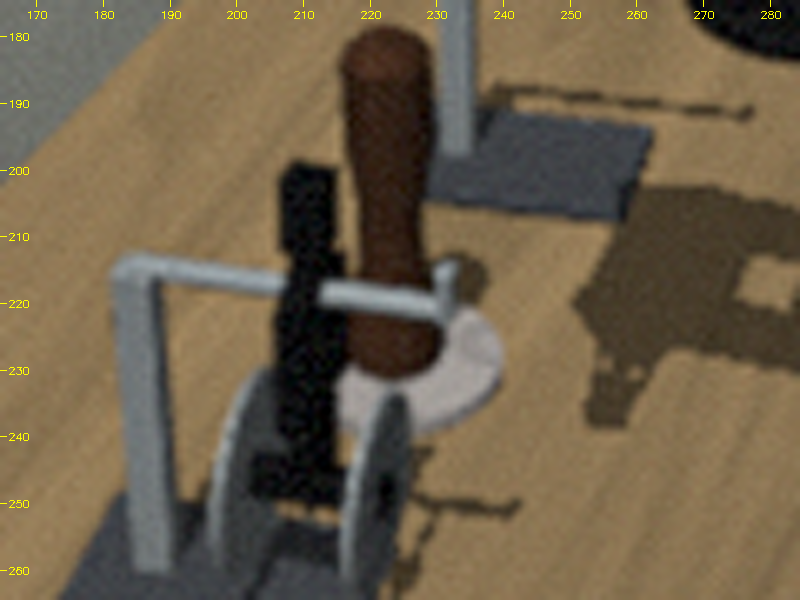

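View pics/w9.png

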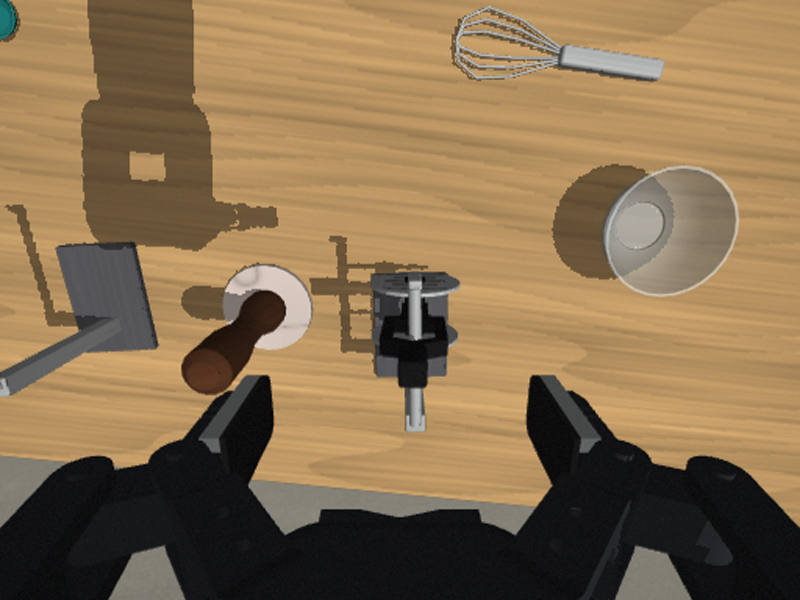

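The carrier hangs centred on rail_b between stop and post (grip at (412,372), bar at column ~415), and the mill is on the coaster. One more check for swinging, and measure the final positions.

```bash
python3 - <<'E'
from rob import *
a=shot("wrist","9b")["frame"].astype(int); env.hold(2.5); b=shot("wrist","9c")["frame"].astype(int); env.hold(.37); c=shot("wrist","9d")["frame"].astype(int)
r=(slice(160,285),slice(225,300))
print(np.abs(a-b)[r].mean(),np.abs(b-c)[r].mean(),np.abs(b-c)[:100,:200].mean(), np.abs(b-c)[r].max(),np.abs(a-b)[r].max()); st()
E
python3 crop.py pics/raw_wrist9d.png pics/w9d.png 220 165 90 67
```

```text
1.03104 1.0096 0.8163 11 68
t 26.79 pos [0.53 0.16 0.4 ] F [-0.16 -0.06 -0.07] gap 1.001
```

View pics/w9d.png

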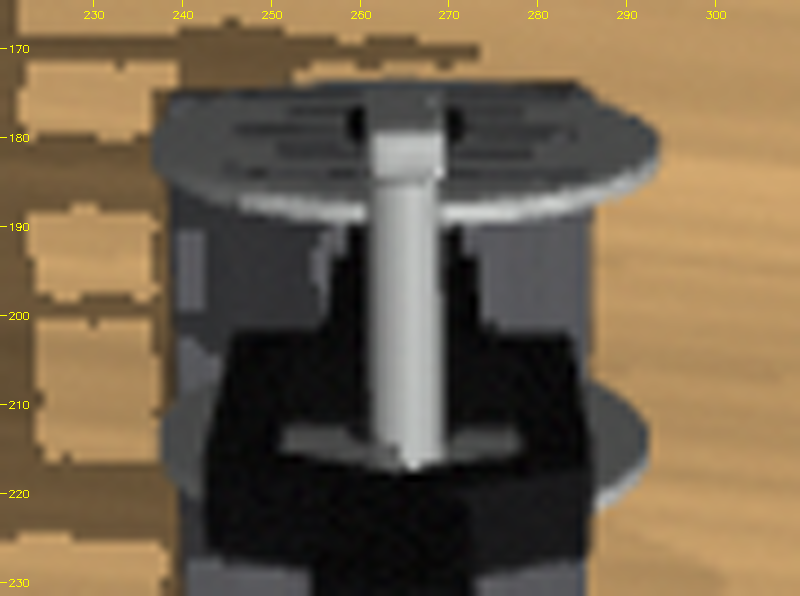

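The carrier is still: frame differences are at noise level. Its eye encloses the bar behind the stop, with the bar central between the eye's sides (columns 261–269 of ~243–286). Handing in.

```bash
python3 - <<'E'
from rob import *
print(job.hand_in()); st()
E
```

```text
the job is handed in; nothing more can be done
None
the job is handed in; nothing more can be done
```

I stood the mill on the marble coaster, then moved the carrier from rail_a to rail_b, where it hangs on the bar behind the stop. I handed the job in at about 27 s on the robot's clock; no verdict is reported.

- **Mill:** it stands upright and released on the coaster. In the wrist picture its foot was within about 3 px of the coaster's centre.
- **Carrier:** I lifted it about 34 mm over rail_a's stop and kept it in the gripper all the way across. It went onto rail_b with no contact until it seated at the expected hanging height.
- **Last checks:** the eye encloses the rail_b bar, with the bar central in it, and the carrier looks upright. Frames taken 0.4 s apart differed only by noise. The gripper was open and clear, with almost no force on it.
- **Bystanders:** the arm stayed clear of the bowl, lid, whisk and scoop. They look untouched in the pictures, but I did not measure their positions again.
- **Disagreements:** the side camera put the coaster about 14 mm off in y and the mill head about 20 mm off, compared with the other cameras. I relied on the wrist and top cameras, which agreed with each other to 1–3 mm. One frame pair, 2.5 s apart, showed a brief large pixel difference near the carrier; it was not there in the later pair.

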